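Try the red foot switch on the bench

TASK

Two foot switches are fixed to the bench for a check of their return springs. Press the red pedal right down to its stop with the gripper, hold it there for about a second, then let go so that it comes all the way back up. Do not press the blue pedal.

Things in the scene. Friction and masses are not known exactly. Their poses are not given: they have to be found in the camera images.
- red_tread (a point): Point to press on the red tread (132 x 58 mm, black ribbed rubber), on its centre line, 27 mm from the free end, 105 mm from the hinge. x along the tread to the hinge, y across, z out of its top. 62 mm above the table at rest, 37 mm at the stop. Fixed footplate 156 x 88 mm, hinge lugs 39 mm high. The free end may look to the robot or to either side.
- red_pedal (a joint): Hinge of the red pedal: 0 = up at rest (tread slopes up 0.24 rad from hinge to free end), 0.24 rad = down on its stop (tread level); grows as pressed. A return spring lifts it by itself when let go: at the tread point about 5 N starts it moving, 11 N holds it at the stop.
- blue_tread (a point): Point to press on the blue tread (132 x 58 mm, black ribbed rubber), on its centre line, 27 mm from the free end, 105 mm from the hinge. x along the tread to the hinge, y across, z out of its top. 62 mm above the table at rest, 37 mm at the stop. Fixed footplate 156 x 88 mm, hinge lugs 39 mm high. The free end may look to the robot or to either side.
- blue_pedal (a joint): Hinge of the blue pedal: 0 = up at rest (tread slopes up 0.24 rad from hinge to free end), 0.24 rad = down on its stop (tread level); grows as pressed. A return spring lifts it by itself when let go: at the tread point about 5 N starts it moving, 11 N holds it at the stop.

How it is judged:
By the outcome, as a careful person would: the job done as asked, in the order asked, and still so for the second after the job is handed in, with the robot touching nothing.
It also fails if it takes over 29 s, if anything falls off the work surface, if the arm or the gripper's body presses on something with over 40 N, if the wrist force passes 120 N, or if a joint passes its speed limit or range.

ROBOT

A 7-joint arm with a two-finger parallel gripper is mounted at the origin on a cart in front of the work surface, level with it; the furniture and walls round the work are solid. World frame = base frame: x ahead of the robot, y to its left, z up, the work surface at z = 0. Lengths are in m, angles in rad, forces in N, time in s.
With the tool pointing down it reaches from about 0.425 to 0.925 m from the base axis. Payload 6.8 kg.
Tool frame: the origin (TCP) lies between the finger pads; the fingertips stand 22 mm ahead of it and the grasp point (between the pads) lies 3 mm ahead of it; z points along the fingers, y is the direction in which the jaws open and shut (so a half turn about z gives the same grasp; the last joint's range is limited). The gripper opens to 85 mm and grips with 20 to 120 N. Pads are 22 mm wide; open, the fingers measure 114 mm over their backs; the gripper's body (76 mm by 85 mm) begins 54 mm behind the grasp point. The pads swing forward as they close: fully open they stand 13 mm farther back than shut.
Start: joints at [1.226, 0.477, 0.022, 1.555, -0.011, 1.109, -0.083], TCP at [0.158, -0.656, 0.253] pointing down, gripper open.
Joint ranges: [-2.96, 2.96], [-0.34, 2.1], [-1.41, 1.46], [0.24, 2.44], [-1.37, 4.51], [0.17, 1.92], [-2.96, 2.96]. Speed limits (rad/s): [2.39, 2.39, 3.14, 3.14, 3.14, 3.14, 3.14].

INTERFACE

Orientations are given as a unit quaternion [w, x, y, z].
In Python, from station import bot gives the robot as it stands. The module is installed in compiled form; this text tells all that it offers.
- The arm moves only by the tool drive_tool, never from a script. Its argument "series" is one flat list of numbers, 7 for each row, row after row: the opening, from -1 (shut) to 1 (fully open), then the shift along the tool's x, y, z in mm, then the turn, a rotation vector about the tool's x, y, z in rad. In form: [jaw, x, y, z, wx, wy, wz, jaw, x, y, z, wx, wy, wz, ...]. A call has 1 to 12 rows; each row shifts and turns the commanded pose from where the row before left it, along the tool's axes as they then stand; what a row does not reach is not made up. A row lasts 1/8 s, in which the tool goes at most 62.5 mm and 10.7 degrees, less where a joint would pass 70% of its speed; a pose out of reach is approached as far as the arm can. A call with a gripper value outside its range is refused whole. The fingers move at their own pace and stop on an object; "force" is the grip in N (left out, the last holds). Time passes only in rows, so rows that do not move let the fingers close. It gives the time, the measured TCP pose, the force and the opening at its end, in the units of the state.
- bot.get_obs(): the state, without advancing time (a new reading comes with each control period).
- bot.read_camera(name): name is "scene" or "side" or "wrist"; returns a dict with "pixels" (420x560x3 uint8, blue, green, red), "camera_matrix" (3x3 intrinsics, pixels), "distortion" ([k1, k2, p1, p2, k3] as OpenCV has them; the pictures are not rectified), "rvec" (rotation vector, rad) and "tvec" (3), from world to camera coordinates, as OpenCV has them. Camera axes: x right, y down, z forward; pixel columns grow to the right and rows downward; lengths in m; the calibration is good to about 2 mm. A picture is of the moment at which its call begins. There is no depth.
- bot.hand_in(): hands the job in, once; it reports no verdict.
The state is a dict: "t": time; "q": joint angles; "joint_vel": joint speeds; "joint_torque": joint torques, N m; "eef_pos": TCP position; "tool_rot": TCP orientation; "contact_force": force on the tool from outside, world axes, zero at the start; "torque": the same for the moment, N m; "gripper_width": opening from 0.0 (shut) to 1.0 (fully open).
Only numpy, scipy, OpenCV 4.12 (cv2) and the standard library are available. Lean on these libraries where they do the work, as an engineer would, in place of code of your own. Each camera call takes 0.05 s, during which the arm holds its last target. There are 200 camera calls.

## Working session

There is one attempt and no reset: what is moved stays moved. The work goes in short steps, Python scripts to look and compute and a tool call to move; the robot and the scene stay as the last step left them, time stands still between calls to the robot, and variables do not carry over. Pictures are saved under pics/ and viewed, about 8 in all and at most 12, crops included, and the job is handed in when it is done.

Besides the shell and the picture viewer there is one more tool, called after "Request:" by a JSON object that holds its "method" and its "body", one argument or row to a line. drive_tool: Moves the arm, as the interface text tells. Its arguments: {"type":"object","properties":{"series":{"type":"array"},"force":{"type":"number"}},"required":["series"]}

```bash
mkdir -p pics
cat > h.py <<'E'
import numpy as np, cv2
from station import bot
def cam(n):
    c=bot.read_camera(n); c={k:np.array(v) for k,v in c.items()}; c['R']=cv2.Rodrigues(c['rvec'].astype(float))[0]; return c
def ray(c,uv):
    p=cv2.undistortPoints(np.array(uv,float).reshape(-1,1,2),c['camera_matrix'],c['distortion']).reshape(-1,2)
    d=np.c_[p,np.ones(len(p))]@c['R']; o=-c['R'].T@c['tvec'].ravel(); return o,d
def onz(c,uv,z):
    o,d=ray(c,uv); return o+d*((z-o[2])/d[:,2])[:,None]
def proj(c,P): return cv2.projectPoints(np.array(P,float).reshape(-1,1,3),c['rvec'].astype(float),c['tvec'].astype(float),c['camera_matrix'],c['distortion'])[0].reshape(-1,2)
E
python3 - <<'E'
from h import *
s=bot.get_obs(); print(s['t'],s['eef_pos'],s['tool_rot'],s['gripper_width'],s['contact_force'])
a=cam('scene');b=cam('side')
cv2.imwrite('pics/a.png',a['pixels']);cv2.imwrite('pics/b.png',b['pixels'])
for c in(a,b):
    print(-c['R'].T@c['tvec'].ravel())
E
```

```text
0.0 [ 0.15821115 -0.65563317  0.25231368] [-8.97433070e-04  9.92997313e-01  1.18133412e-01 -1.69913016e-04] 1.0000005483607572 [ 0.82781701 -0.15282579  0.50116328]
[-0.31823649  0.50690454  1.14862927]
[0.0940098  0.59360112 0.70134454]
```

View pics/a.png

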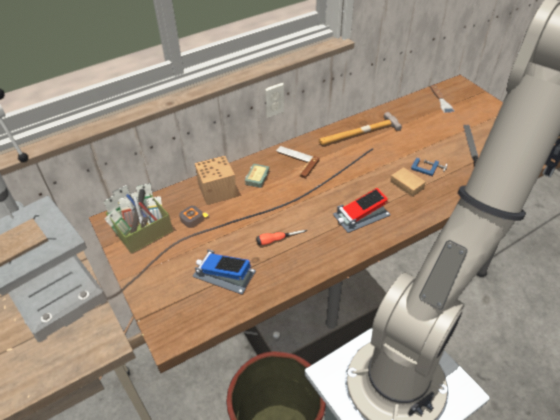

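View pics/b.png

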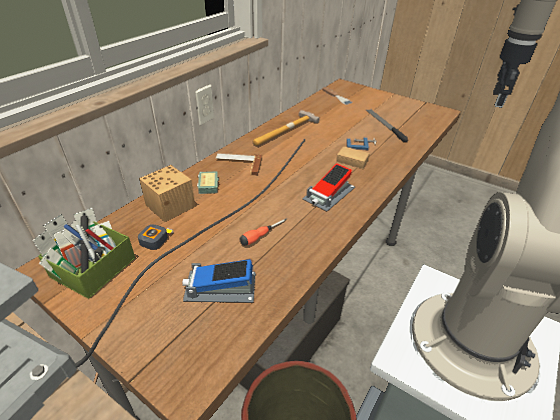

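The scene view shows the red pedal at about (362,207) and the blue one at (225,267). In the side view the red one is at about (330,187). I'll zoom in on the red pedal in both views.

Run:
```python
import cv2,numpy as np
from h import *
a=cv2.imread('pics/a.png')[175:240,320:400];b=cv2.imread('pics/b.png')[150:215,290:370]
cv2.imwrite('pics/c.png',np.vstack([cv2.resize(x,(640,520),interpolation=2)[100:400] if 0 else cv2.resize(x,(369,300),interpolation=2) for x in(a,b)]))
A=cam('scene');B=cam('side')
for c,n in((A,'a'),(B,'b')):
    im=c['pixels'].astype(int); m=((im[...,2]>150)&(im[...,1]<60)&(im[...,0]<60)).astype('uint8')
    k,l,st,ce=cv2.connectedComponentsWithStats(m)
    for i in range(1,k):
        if st[i,4]>60:
            print(n,st[i],ce[i]); p=np.argwhere(l==i)[:,::-1].astype(np.float32)
            r=cv2.minAreaRect(p); bx=cv2.boxPoints(r); print(bx.round(1).tolist()); print(onz(c,bx,.05).round(3).tolist())
```

```text
a [345 197  42  22 284] [361.46126761 208.39084507]
[[344.70001220703125, 207.5], [379.20001220703125, 187.8000030517578], [386.5, 200.6999969482422], [352.1000061035156, 220.39999389648438]]
[[0.494, -0.225, 0.05], [0.502, -0.367, 0.05], [0.446, -0.348, 0.05], [0.439, -0.21, 0.05]]
b [313 164  38  32 301] [329.65780731 183.90697674]
[[313.0, 188.0], [339.8999938964844, 159.5], [352.1000061035156, 170.89999389648438], [325.20001220703125, 199.5]]
[[0.498, -0.213, 0.05], [0.505, -0.397, 0.05], [0.444, -0.359, 0.05], [0.443, -0.186, 0.05]]
```

View pics/c.png

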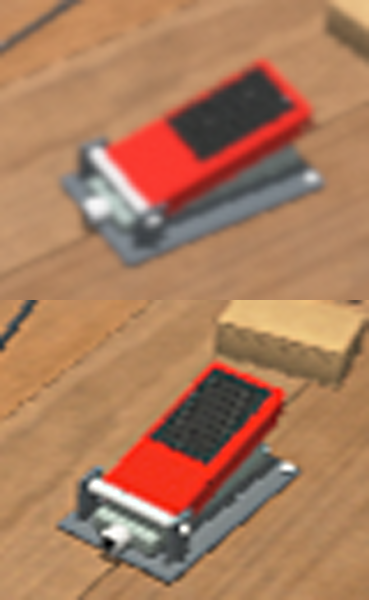

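```bash
cat >> h.py <<'E'
def tri(a,ua,b,ub):
    o1,d1=ray(a,ua);o2,d2=ray(b,ub);d1,d2=d1[0],d2[0]
    t=np.linalg.lstsq(np.c_[d1,-d2],o2-o1,rcond=None)[0];p,q=o1+t[0]*d1,o2+t[1]*d2
    return ((p+q)/2).round(4),np.linalg.norm(p-q).round(4)
E
python3 - <<'E'
from h import *
A=cam('scene');B=cam('side'); f=4.615
def pa(x,y): return [x/f+320-.5,y/f+175-.5]
def pb(x,y): return [x/f+290-.5,(y-300)/f+150-.5]
for n,u,v in(('freeL',(265,60),(215,362)),('freeR',(312,103),(285,390)),('hL',(95,155),(95,483)),('hR',(150,213),(182,525)),('plateHL',(62,182),(62,523)),('plateHR',(133,264),(170,580)),('plateFR',(322,180),(298,468))):
    print(n,tri(A,pa(*u),B,pb(*v)))
# black patch by mask
for c,w in((A,(slice(175,240),slice(320,400))),(B,(slice(150,215),slice(290,370)))):
    im=c['pixels'][w]; m=(im.max(2)<75).astype('uint8')
    k,l,st,ce=cv2.connectedComponentsWithStats(m); i=1+st[1:,4].argmax(); uv=ce[i]+[w[1].start,w[0].start]; print(st[i],uv,onz(c,[uv],.058).round(4)); c['uv']=uv
print(tri(A,A['uv'],B,B['uv']))
print(onz(A,[pa(262,123-0)],.0).round(3))
E
```

```text
freeL (array([ 0.4963, -0.3508,  0.0639]), np.float64(0.0002))
freeR (array([ 0.4448, -0.3477,  0.065 ]), np.float64(0.0037))
hL (array([ 0.5107, -0.2218,  0.035 ]), np.float64(0.0005))
hR (array([ 0.4481, -0.219 ,  0.0334]), np.float64(0.0036))
plateHL (array([ 0.5238, -0.2065,  0.0067]), np.float64(0.0005))
plateHR (array([ 0.4441, -0.2051, -0.0011]), np.float64(0.0005))
plateFR (array([ 0.4272, -0.351 ,  0.0069]), np.float64(0.0019))
[ 38  16  24  18 217] [369.47926267 199.2764977 ] [[ 0.4735 -0.3031  0.058 ]]
[ 33  15  25  20 241] [335.36514523 174.48547718] [[ 0.4723 -0.3012  0.058 ]]
(array([ 0.4737, -0.3037,  0.0567]), np.float64(0.0012))
[[ 0.497 -0.359  0.   ]]
```

Both views agree: the free end points toward -y and the press point is at about (0.4725, -0.323, 0.062). I'll move above it with the jaws shut.

Request:
{"method": "drive_tool", "body": {
  "series": [-1,38,-25,5,0,0,0,-1,38,-25,5,0,0,0,-1,38,-25,5,0,0,0,-1,38,-25,5,0,0,0,-1,38,-25,5,0,0,0,-1,38,-25,5,0,0,0,-1,38,-25,5,0,0,0,-1,38,-25,5,0,0,0,-1,38,-25,5,0,0,0,-1,38,-25,5,0,0,0,-1,0,0,0,0,0,0,-1,0,0,0,0,0,0],
  "force": 30
}}

```text
t: 1.8
eef_pos: [0.4687, -0.3245, 0.2033]
tool_rot: [0.0, 0.993, 0.118, -0.0]
contact_force: [-0.3, -0.8, -0.1]
gripper_width: -0.003
```

Run:
```python
from h import *
s=bot.get_obs(); print(s['t'],s['eef_pos'],s['tool_rot'],s['gripper_width'],s['contact_force'])
R=__import__('scipy.spatial.transform',fromlist=['Rotation']).Rotation.from_quat(np.roll(s['tool_rot'],-1)).as_matrix()
print('to go mm, tool axes',(R.T@(np.array([.4725,-.323,.084])-s['eef_pos'])*1000).round(1))
W=cam('wrist'); cv2.imwrite('pics/w.png',W['pixels'])
im=W['pixels'].astype(int); m=((im[...,2]>130)&(im[...,1]<70)&(im[...,0]<70)).astype('uint8')
print('proj press',proj(W,[.4725,-.323,.062]),'tread corners',proj(W,[[.4963,-.3508,.066],[.4448,-.3477,.066],[.5107,-.2218,.035],[.4481,-.219,.035]]).round().tolist())
```

```text
1.8 [ 0.46869829 -0.32454371  0.20328936] [ 2.02157211e-04  9.93014248e-01  1.17994082e-01 -2.44550049e-04] -0.0026764001481671173 [-0.2556902  -0.82721668 -0.08898284]
to go mm, tool axes [  4.1  -0.7 119.3]
proj press [[279.37283537 196.44779136]] tread corners [[320.0, 178.0], [300.0, 235.0], [176.0, 120.0], [163.0, 188.0]]
```

View pics/w.png

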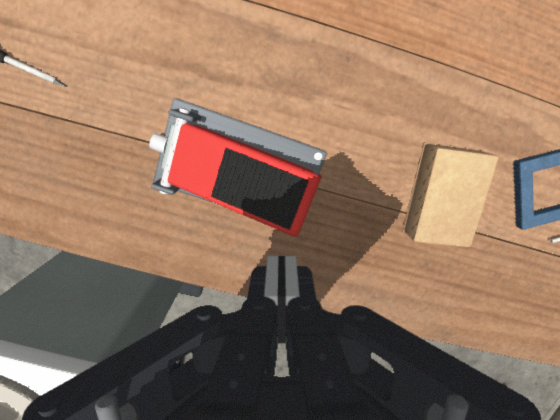

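The wrist view shows the tread's free corners at (320,178) and (299,235), exactly where my estimates project. The fingers are shut. I'll descend to just above the tread.

Request:
{"method": "drive_tool", "body": {
  "series": [-1,4,-1,30,0,0,0,-1,0,0,30,0,0,0,-1,0,0,25,0,0,0,-1,0,0,15,0,0,0,-1,0,0,5,0,0,0,-1,0,0,0,0,0,0]
}}

```text
t: 2.6
eef_pos: [0.4728, -0.3226, 0.0987]
tool_rot: [0.0, 0.993, 0.118, 0.0]
contact_force: [-0.8, 0.7, 0.3]
gripper_width: 0.002
```

Request:
{"method": "drive_tool", "body": {
  "series": [-1,0,0,5,0,0,0,-1,0,0,5,0,0,0,-1,0,0,5,0,0,0,-1,0,0,5,0,0,0,-1,0,0,4,0,0,0,-1,0,0,4,0,0,0,-1,0,0,0,0,0,0]
}}

```text
t: 3.48
eef_pos: [0.4733, -0.3243, 0.0713]
tool_rot: [0.002, 0.993, 0.117, 0.001]
contact_force: [-1.6, -3.6, 8.9]
gripper_width: -0.0
```

Request:
{"method": "drive_tool", "body": {
  "series": [-1,0,0,3,0,0,0,-1,0,0,3,0,0,0,-1,0,0,3,0,0,0,-1,0,0,2,0,0,0,-1,0,0,0,0,0,0]
}}

```text
t: 4.1
eef_pos: [0.4731, -0.3256, 0.0608]
tool_rot: [0.002, 0.993, 0.117, 0.001]
contact_force: [-2.7, -4.9, 11.0]
gripper_width: 0.002
```

Request:
{"method": "drive_tool", "body": {
  "series": [-1,0,0,1,0,0,0,-1,0,0,1,0,0,0,-1,0,0,1,0,0,0,-1,0,0,0,0,0,0]
}}

```text
t: 4.6
eef_pos: [0.4732, -0.3257, 0.0588]
tool_rot: [0.003, 0.993, 0.117, 0.001]
contact_force: [-5.1, -3.9, 18.9]
gripper_width: 0.001
```

Force jumped to 19 N at a tip height of 37 mm, so the pedal is on its stop. I'll hold there, with a picture, then release.

Request:
{"method": "drive_tool", "body": {
  "series": [-1,0,0,1,0,0,0,-1,0,0,0,0,0,0,-1,0,0,0,0,0,0,-1,0,0,0,0,0,0,-1,0,0,0,0,0,0,-1,0,0,0,0,0,0,-1,0,0,0,0,0,0]
}}

```text
t: 5.48
eef_pos: [0.4732, -0.3257, 0.0586]
tool_rot: [0.003, 0.993, 0.117, 0.001]
contact_force: [-8.3, -2.7, 26.5]
gripper_width: -0.002
```

Run:
```python
from h import *
B=cam('side'); cv2.imwrite('pics/d.png',cv2.resize(B['pixels'][130:230,260:400],(700,500),interpolation=2))
```

Request:
{"method": "drive_tool", "body": {
  "series": [-1,0,0,-8,0,0,0,-1,0,0,-10,0,0,0,-1,0,0,-10,0,0,0,-1,0,0,-20,0,0,0,-1,0,0,-30,0,0,0,-1,0,0,-40,0,0,0,-1,0,0,-40,0,0,0,-1,0,0,0,0,0,0,-1,0,0,0,0,0,0,-1,0,0,0,0,0,0]
}}

```text
t: 6.78
eef_pos: [0.472, -0.3217, 0.2118]
tool_rot: [-0.001, 0.993, 0.118, -0.001]
contact_force: [0.1, -0.4, -0.7]
gripper_width: -0.002
```

Run:
```python
from h import *
B=cam('side'); im=cv2.resize(B['pixels'][130:230,260:400],(700,500),interpolation=2)
W=cam('wrist')['pixels'][60:280,100:400]
d=cv2.imread('pics/d.png'); f=lambda x:cv2.resize(x,(400,286))
cv2.imwrite('pics/e.png',np.vstack([np.hstack([f(d),f(im)]),np.hstack([f(W),f(B['pixels'])])]))
print(bot.get_obs()['contact_force'])
```

```text
[-0.52864172  0.35244051 -0.15553108]
```

View pics/e.png

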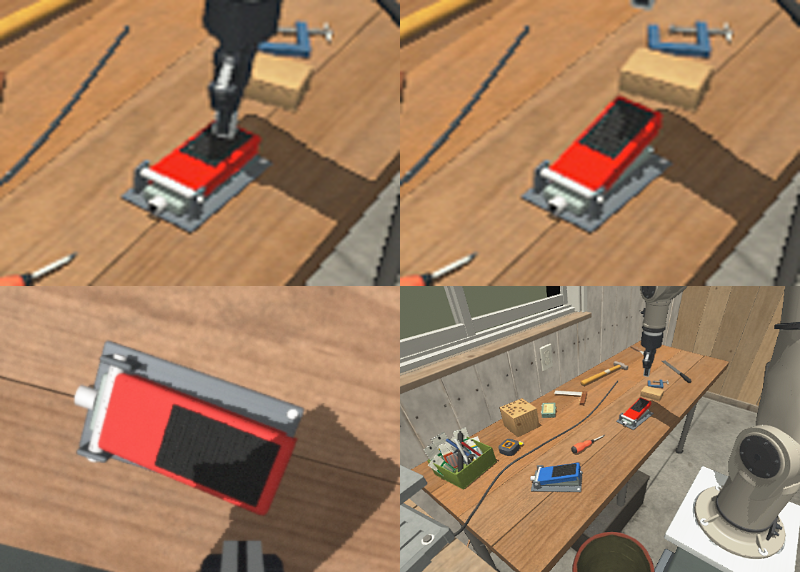

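The top-left frame shows the tread level under the fingers during the hold. The other frames show it back up at its rest slope, the blue pedal untouched and the gripper clear.

```bash
python3 -c "
from station import bot
bot.hand_in()"
```

```text
the job is handed in; nothing more can be done
```

I pressed the red pedal down to its stop with the shut fingertips, held it for about a second, let go, and handed the job in at about 7 s.

- **Stop reached:** the fingertips stopped at about 37 mm above the table, the stated stop height. The force rose from 11 N to 19 N and then 26 N with almost no further travel, and the side picture showed the tread level.
- **Hold:** it stayed on the stop from about t = 4.5 s to t = 5.5 s.
- **Release:** the side and wrist pictures show the tread back up at its rest slope. The gripper is clear about 15 cm above its press height, and the contact force is back to about 0.
- **Limits:** I never moved the arm near the blue pedal. The highest wrist force I read was about 28 N, well under 120 N.

No check failed or disagreed. The hold time comes from readings between moves, so it is only good to about 0.1–0.2 s.

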